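# Hang the L-plate level on the stand

### The job

Take the L-shaped mounting plate out of its rack and hang it on the pin of the stand, by the one hole that lets it hang level, pushed fully home against the pin's collar, then let go. The pin's height has been set by hand and is not known exactly, so feel for it gently and do not force the stand; leave the other things on the bench alone.

Things in the scene. Friction and masses are not known exactly. Their poses are not given: they have to be found in the camera images.
- l_plate: L-plate, 0.25-0.43 kg. Origin: mid-plane, bottom edge, under the bar's middle; x normal, y along bar, z up. Aluminium bar y -65..65, z 60..115 mm, 5 thick; aluminium leg y 5..65, z 36..60, 5 thick; solid brass foot block y 5..65, z 0..36, 14 thick, centred on the mid-plane. Brass is 3.15 x as dense. Six 9 mm holes in the bar. Starts upright, foot in rack; grip the bar's top edge across its 5 mm
- hole_1 (a point): centre of the hole at y = -45 mm, z = 80 mm, on the mid-plane of the plate; axes as the plate's
- hole_2 (a point): centre of the hole at y = -27 mm, z = 80 mm of the plate
- hole_3 (a point): centre of the hole at y = -9 mm, z = 80 mm of the plate
- hole_4 (a point): centre of the hole at y = +9 mm, z = 80 mm of the plate
- hole_5 (a point): centre of the hole at y = +27 mm, z = 80 mm of the plate
- hole_6 (a point): centre of the hole at y = +45 mm, z = 80 mm of the plate
- plate_rack: fixed black rack 60 x 90 x 28 mm with an upright slot 17 mm wide (x), 66 mm long (y), floor 6 mm above the worktop, 22 mm deep. Origin: centre of its underside; x across the slot, y along it, z up
- hanging_stand: fixed stand; origin: centre of foot's underside (120 x 110 x 12 mm), on the column's axis, z up. Head 26 x 24 x 18 mm holds a level 6 mm steel pin along the stand's -x (to the robot), y = 0, from the collar's face at x = -19 to its flat, 1 mm bevelled tip at x = -65 mm. Collar 16 mm dia. Pin axis z: 140 to 184 mm, set anew each time, not measured. Pin and collar sit in rubber: 0.4 mm per N up/down and along the pin, to 7 mm
- solder_spool: white solder reel, 56 mm across, 45 mm high, loose bystander; origin centre of underside
- tip_cleaner: blue round tin with brass wool, 60 mm across, 30 mm high, loose bystander; origin centre of underside
- filter_module_1: small white module on a green board, 30 x 42 x 17 mm, loose bystander; origin centre of underside
- filter_module_2: the second such module, loose bystander
- attenuator: small cylindrical coaxial attenuator 54 x 17 x 17 mm, loose bystander; origin centre of underside
Not all that is in view belongs to the job. Of the things that look like the plate_rack, the smallest one is meant.

How it is judged:
On the way:
1. the plate is lifted clear of the rack (z of l_plate in the frame of plate_rack above 0.035 m and contact force between l_plate and plate_rack below 0.05 N), for 0.1 s.
At the end, for the whole second after the job is handed in: the plate hangs at rest from the stand's pin, let go by the gripper, level to within 0.1 rad, with the pin through one of its holes (its centre within 4 mm of the pin's line sideways, 135 to 186 mm high) and its face within 6 mm of the collar (contact force between l_plate and hanging_stand above 1 N and contact force between l_plate and the fingers below 0.05 N and angle between l_plate's own z axis and vertical below 0.1 rad and linear speed of l_plate below 0.03 m/s and angular speed of l_plate below 0.3 rad/s and ((y of hole_1 in the frame of hanging_stand between -0.004 and 0.004 m and x of hole_1 in the frame of hanging_stand between -0.0275 and -0.018 m and height (world z) of hole_1 between 0.135 and 0.186 m) or (y of hole_2 in the frame of hanging_stand between -0.004 and 0.004 m and x of hole_2 in the frame of hanging_stand between -0.0275 and -0.018 m and height (world z) of hole_2 between 0.135 and 0.186 m) or (y of hole_3 in the frame of hanging_stand between -0.004 and 0.004 m and x of hole_3 in the frame of hanging_stand between -0.0275 and -0.018 m and height (world z) of hole_3 between 0.135 and 0.186 m) or (y of hole_4 in the frame of hanging_stand between -0.004 and 0.004 m and x of hole_4 in the frame of hanging_stand between -0.0275 and -0.018 m and height (world z) of hole_4 between 0.135 and 0.186 m) or (y of hole_5 in the frame of hanging_stand between -0.004 and 0.004 m and x of hole_5 in the frame of hanging_stand between -0.0275 and -0.018 m and height (world z) of hole_5 between 0.135 and 0.186 m) or (y of hole_6 in the frame of hanging_stand between -0.004 and 0.004 m and x of hole_6 in the frame of hanging_stand between -0.0275 and -0.018 m and height (world z) of hole_6 between 0.135 and 0.186 m))); the robot touches nothing.
It fails at once if the stand is pressed with more than 15 N (contact force between hanging_stand and anything else above 15 N).
It fails at once if a bystander is moved by more than 20 mm (distance of any of solder_spool, tip_cleaner, filter_module_1, filter_module_2, attenuator from where it was at the start of the episode above 0.02 m).
It also fails if it takes over 50 s, if anything falls off the work surface, if the arm or the gripper's body presses on something with over 40 N, if the wrist force passes 120 N, or if a joint passes its speed limit or range.

### The arm

A 6-joint arm with a two-finger parallel gripper is mounted at the origin on a cart in front of the work surface, level with it; the furniture and walls round the work are solid. World frame = base frame: x ahead of the robot, y to its left, z up, the work surface at z = 0. Lengths are in m, angles in rad, forces in N, time in s.
With the tool pointing down it reaches from about 0.375 to 0.9 m from the base axis. Payload 3.1 kg.
Tool frame: the origin (TCP) lies between the finger pads; the fingertips stand 19 mm ahead of it and the grasp point (between the pads) is the TCP; z points along the fingers, y is the direction in which the jaws open and shut (so a half turn about z gives the same grasp; the last joint's range is limited). The gripper opens to 87 mm and grips with 3 to 60 N. Pads are 19 mm wide; open, the fingers measure 117 mm over their backs; the gripper's body (75 mm by 190 mm) begins 51 mm behind the grasp point.
Start: joints at [1.018, 0.527, 1.433, -0, 1.181, -0.178], TCP at [0.229, 0.582, 0.242] pointing down, gripper open.
Joint ranges: [-3.08, 3.08], [-0.75, 2.2], [0.22, 2.44], [-1.43, 4.57], [0, 2.65], [-2.85, 2.85]. Speed limits (rad/s): [2.79, 2.79, 3.14, 3.14, 3.14, 3.14].

### API

Orientations are given as a unit quaternion [x, y, z, w].
In Python, from rig import robot gives the robot as it stands.
- The arm moves only by the tool apply_moves, never from a script. Its argument "series" is a list of rows, each a list of 7 numbers: the shift along the tool's x, y, z in cm, then the turn, a rotation vector about the tool's x, y, z in degrees, then the opening, from 0 (shut) to 1 (fully open). In form: [[dx, dy, dz, rx, ry, rz, grip], ...]. A call has 1 to 5 rows; each row is the pose to reach, as a shift and turn from the pose commanded when the call began, along the tool's axes at that moment; what a row does not reach only later rows make up. A row lasts 1/12 s, in which the tool goes at most 41.7 mm and 7.16 degrees, less where a joint would pass 70% of its speed; a pose out of reach is approached as far as the arm can. A call with a gripper value outside its range is refused whole. The fingers move at their own pace and stop on an object; "newtons" is the grip in N (left out, the last holds). Time passes only in rows, so rows that repeat a pose let the fingers close. It gives the time, the measured TCP pose, the force and the opening at its end, in the units of the state.
- robot.get_obs(): the state, without advancing time (a new reading comes with each control period).
- robot.camera(name): name is "scene" or "side" or "wrist"; returns the picture (384x512x3 uint8, red, green, blue); there is no depth.
- robot.camera_params(name): a dict with "mtx" (3x3 intrinsics, pixels), "D" ([k1, k2, p1, p2, k3] as OpenCV has them; the pictures are not rectified), "origin" and "rotation" of the camera in the world. Camera axes: x right, y down, z forward; pixel columns grow to the right and rows downward; lengths in m; the calibration is good to about 2 mm. A picture is of the moment at which its call begins: read the wrist's pose just before it. camera_params takes no time and is no camera call; for the wrist camera it gives the pose at the moment of the call.
- robot.hand_in(): hands the job in, once; it reports no verdict.
The state is a dict: "time": time; "q": joint angles; "joint_velocities": joint speeds; "joint_torque": joint torques, N m; "position": TCP position; "tool_rot": TCP orientation; "ft_force": force on the tool from outside, world axes, zero at the start; "moment": the same for the moment, N m; "grip_width": finger opening in m.
Only numpy, scipy, OpenCV 4.12 (cv2) and the standard library are available. Lean on these libraries where they do the work, as an engineer would, in place of code of your own. Each camera call takes 0.05 s, during which the arm holds its last target. There are 200 camera calls.

## Working session

There is one attempt and no reset: what is moved stays moved. The work goes in short steps, Python scripts to look and compute and a tool call to move; the robot and the scene stay as the last step left them, time stands still between calls to the robot, and variables do not carry over. Pictures are saved under pics/ and viewed, about 8 in all and at most 12, crops included, and the job is handed in when it is done.

Besides the shell and the picture viewer there is one more tool, called after "Call:" as a command line: name --pt "numbers of a row" for each row, then --argument value for the rest. apply_moves: Moves the arm, as the interface text tells. Its arguments: {"type":"object","properties":{"series":{"type":"array"},"newtons":{"type":"number"}},"required":["series"]}

```bash
mkdir -p pics; ls
cat > h.py <<'E'
import numpy as np, cv2
from rig import robot
from scipy.spatial.transform import Rotation as R
def cam(n):
    p=robot.camera_params(n); 
    return {k:np.array(v,float) for k,v in p.items() if k in('mtx','D','origin','rotation')}
def Rm(c):
    r=c['rotation']; return r if r.shape==(3,3) else R.from_quat(r).as_matrix()
def ray(c,uv):
    u=cv2.undistortPoints(np.array(uv,float).reshape(-1,1,2),c['mtx'],c['D']).reshape(-1,2)
    d=np.c_[u,np.ones(len(u))]@Rm(c).T
    return c['origin'],d/np.linalg.norm(d,axis=1)[:,None]
def onplane(c,uv,z):
    o,d=ray(c,uv); return o+d*((z-o[2])/d[:,2])[:,None]
def proj(c,P):
    M=Rm(c).T; return cv2.projectPoints(np.array(P,float).reshape(-1,3),cv2.Rodrigues(M)[0],-M@c['origin'],c['mtx'],c['D'])[0].reshape(-1,2)
def tri(c1,a,c2,b):
    o1,d1=ray(c1,a);o2,d2=ray(c2,b);d1=d1[0];d2=d2[0]
    s=np.linalg.lstsq(np.c_[d1,-d2],o2-o1,rcond=None)[0]
    p,q=o1+s[0]*d1,o2+s[1]*d2
    return (p+q)/2,np.linalg.norm(p-q)
def snap(n,f):
    im=robot.camera(n); cv2.imwrite('pics/'+f,im[:,:,::-1]); return im
E
python3 - <<'E'
from h import *
o=robot.get_obs()
print(o)
for n in('scene','side','wrist'):
    c=cam(n); print(n,c['mtx'].tolist(),c['D'],c['origin'],Rm(c).round(3).tolist())
    snap(n,n+'0.png')
a=cv2.imread('pics/scene0.png');b=cv2.imread('pics/side0.png')
cv2.imwrite('pics/both0.png',cv2.resize(np.vstack([a,b]),None,fx=.78,fy=.78))
E
```

```text
pics
{'time': 0.0, 'q': array([ 1.01751194e+00,  5.28479313e-01,  1.43386567e+00, -8.71089816e-06,
        1.18138883e+00, -1.78508717e-01]), 'joint_velocities': array([-0.00054208, -0.00026352, -0.00113056,  0.00139939,  0.0009336 ,
       -0.00096578]), 'joint_torque': array([ 9.93103604e-04, -4.40028226e+01, -1.76589721e+01,  6.33101701e-02,
        5.81067475e-02, -1.63656591e-04]), 'position': array([0.22841064, 0.58104519, 0.24057516]), 'tool_rot': array([ 1.86291361e-01,  9.82493961e-01, -1.00114842e-03, -3.79276774e-04]), 'ft_force': array([ 0.43530853,  0.91602674, -0.52057325]), 'moment': array([0.02665534, 0.038626  , 0.00405539]), 'grip_width': 0.08674104623004447}
scene [[365.5554604375779, 0.0, 254.43824371478868], [0.0, 365.5554604375779, 193.3660702561138], [0.0, 0.0, 1.0]] [-0.00629354  0.          0.          0.          0.        ] [ 0.07061905 -0.25319316  0.61390543] [[0.769, -0.365, 0.525], [-0.639, -0.425, 0.641], [-0.011, -0.828, -0.56]]
side [[364.34287685838103, 0.0, 258.0712663429123], [0.0, 364.34287685838103, 189.94373644804932], [0.0, 0.0, 1.0]] [0.02385045 0.         0.         0.         0.        ] [0.03256335 1.09698456 0.93420533] [[-0.834, -0.364, 0.415], [-0.552, 0.572, -0.607], [-0.016, -0.735, -0.677]]
wrist [[270.6976187871022, 0.0, 256.86471034693363], [0.0, 270.6976187871022, 193.29194772993097], [0.0, 0.0, 1.0]] [-0.0525144  0.         0.         0.         0.       ] [0.16019674 0.60691144 0.38355371] [[0.367, 0.896, 0.249], [0.93, -0.353, -0.1], [-0.002, 0.268, -0.963]]
```

View pics/scene0.png

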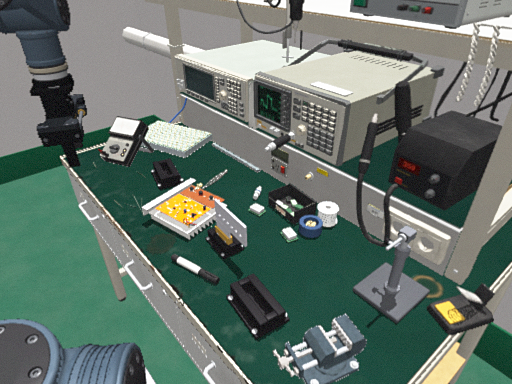

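View pics/side0.png

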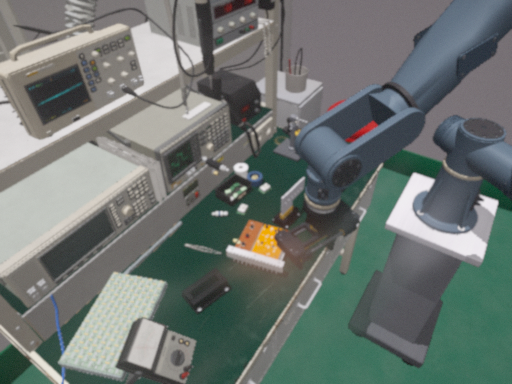

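Candidates for the rack: black slotted blocks in the scene view at (225,240) with the plate in it, (258,305) larger and empty, (165,173) empty, and the open box at (293,203). I choose the one holding the L-plate at (228,225). The stand is at (395,270), with its pin at the head (403,237). Next is a close crop of the plate and the stand.

Run:
```python
import cv2,numpy as np
a=cv2.imread('pics/scene0.png')
x=cv2.resize(a[185:265,190:260],(525,600),interpolation=cv2.INTER_CUBIC)
cv2.imwrite('pics/c1.png',x)
y=cv2.resize(a[220:325,345:435],(514,600),interpolation=cv2.INTER_CUBIC)
cv2.imwrite('pics/c2.png',y)
z=np.hstack([x,y]);z=cv2.resize(z,(800,int(600*800/z.shape[1])));cv2.imwrite('pics/c.png',z);print(z.shape)
```

```text
(461, 800, 3)
```

View pics/c.png

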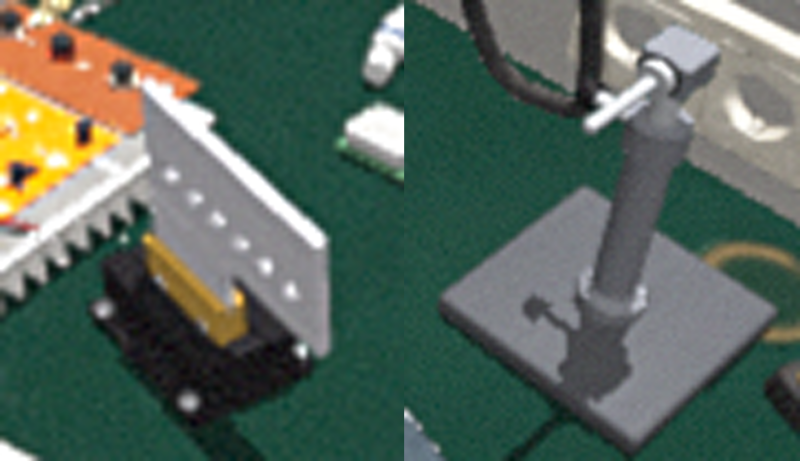

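Run:
```python
from h import *
s=cam('scene')
c1=lambda x,y:(190+x/5.775,185+y/5.775)
c2=lambda x,y:(345+(x-404)/4.40,220+y/4.40)
P=onplane(s,[c1(147,83),c1(326,240)],.121);print('plate top',P,np.linalg.norm(P[0]-P[1]),np.degrees(np.arctan2(*(P[0]-P[1])[1::-1])))
F=onplane(s,[c2(443,302),c2(585,188),c2(775,312),c2(635,452)],.012);print('foot',F,F.mean(0))
for i in range(4):
    d=F[(i+1)%4]-F[i];print(np.linalg.norm(d),np.degrees(np.arctan2(d[1],d[0])))
H=onplane(s,[c1(171,175),c1(290,291)],.086);print('holes',H,np.linalg.norm(H[0]-H[1]))
S=F.mean(0)
for yaw in (0,5,10,15,-5,-10):
  R0=R.from_euler('z',yaw,degrees=True).as_matrix();n=R0[:,1]
  for uv in(c2(590,125),c2(657,77)):
    o,d=ray(s,[uv]);t=(S-o)@n/(d[0]@n);p=o+t*d[0];print(yaw,p,R0.T@(p-S))
```

```text
plate top [[0.44678316 0.35131701 0.121     ]
 [0.43925209 0.22517486 0.121     ]] 0.12636676189635773 86.58332615019832
foot [[ 0.56418842  0.02186522  0.012     ]
 [ 0.682027    0.02185216  0.012     ]
 [ 0.67934374 -0.08420341  0.012     ]
 [ 0.5594278  -0.0850658   0.012     ]] [ 0.62124674 -0.03138796  0.012     ]
0.1178385757710752 -0.006349625877056158
0.10608950754632196 -91.44930120647992
0.119919044910792 -179.58796012333937
0.1070369332360355 87.45084496752702
holes [[0.44329294 0.33335112 0.086     ]
 [0.43579071 0.24414735 0.086     ]] 0.08951869659719927
0 [ 0.5534036  -0.03138796  0.17011666] [-6.78431385e-02  6.93889390e-18  1.58116664e-01]
0 [ 0.60276747 -0.03138796  0.16757879] [-1.84792666e-02  6.93889390e-18  1.55578792e-01]
5 [ 0.53744538 -0.03871963  0.1847859 ] [-8.41214671e-02  3.25170399e-17  1.72785898e-01]
5 [ 0.59785822 -0.03343419  0.17169631] [-2.34778620e-02 -1.61098145e-17  1.59696312e-01]
10 [ 0.51114824 -0.05080129  0.20895895] [-1.11796944e-01  2.53704755e-17  1.96958946e-01]
10 [ 0.58921815 -0.03703546  0.17894296] [-3.25226840e-02  1.89607325e-17  1.66942961e-01]
15 [ 0.45846661 -0.07500476  0.25738535] [-1.68522395e-01 -7.05397734e-18  2.45385347e-01]
15 [ 0.569505   -0.04525212  0.19547689] [-5.35669876e-02 -1.15149229e-17  1.83476886e-01]
-5 [ 0.56425625 -0.02640194  0.16014061] [-5.72081831e-02 -7.30584012e-18  1.48140612e-01]
-5 [ 0.60597336 -0.03005171  0.16488993] [-1.53317229e-02  1.50866831e-17  1.52889933e-01]
-10 [ 0.5722199  -0.0227432   0.15282021] [-4.97831546e-02  1.59274053e-17  1.40820205e-01]
-10 [ 0.60826096 -0.02909821  0.16297126] [-1.31861085e-02 -3.94059200e-18  1.50971265e-01]
```

Rack choice confirmed: the crop shows the L-plate with its foot in the small rack, +y end to world +y. The bar's top edge runs from (215,199) to (246,226), and six holes are visible. The stand's yaw is about 0 and the pin height about 0.168. The centre of mass is at y = 26.3 mm, so hole_5 is the one. I'll grip above hole_5.

```bash
cat >> h.py <<'E'
def down(yaw):  # tool z down, tool x at world yaw (deg)
    a=np.radians(yaw);x=np.array([np.cos(a),np.sin(a),0]);z=np.array([0,0,-1.]);return np.c_[x,np.cross(z,x),z]
def delta(p,yaw):
    o=robot.get_obs();M=R.from_quat(o['tool_rot']).as_matrix()
    print('shift cm',(M.T@(np.array(p)-o['position'])*100).round(2),'rot deg',np.degrees(R.from_matrix(M.T@down(yaw)).as_rotvec()).round(2))
E
python3 - <<'E'
from h import *
delta((.4446,.315,.22),86.6)
s=cam('scene');print(onplane(s,[(440,270),(400,130)],0))
E
```

```text
shift cm [-29.85 -16.86   2.1 ] rot deg [-9.000e-02  4.000e-02  7.193e+01]
[[ 0.76710114 -0.06518513  0.        ]
 [ 1.37620958  0.41762608  0.        ]]
```

Call:
apply_moves --pt "-3 -1.7 0.2 0 0 7 1" --pt "-6 -3.4 0.4 0 0 14 1" --pt "-9 -5 0.6 0 0 21 1" --pt "-12 -6.7 0.8 0 0 28 1" --pt "-15 -8.4 1 0 0 35 1" --newtons 30

```text
time: 0.57
position: [0.3381, 0.4472, 0.2312]
tool_rot: [0.475, 0.88, -0.0, -0.0]
ft_force: [-0.0, 0.7, 0.8]
grip_width: 0.087
```

Run:
```python
from h import *
delta((.4446,.315,.22),86.6)
```

```text
shift cm [-16.89   1.67   1.12] rot deg [-3.000e-02  2.000e-02  3.662e+01]
```

Call:
apply_moves --pt "-3.4 0.3 0.2 0 0 7.1 1" --pt "-6.8 0.7 0.4 0 0 14.2 1" --pt "-10.2 1 0.7 0 0 21.3 1" --pt "-13.6 1.4 0.9 0 0 28.4 1" --pt "-16.9 1.7 1.1 0 0 35.5 1"

```text
time: 0.98
position: [0.4459, 0.3155, 0.2202]
tool_rot: [0.721, 0.693, -0.0, -0.0]
ft_force: [0.2, -0.0, -0.0]
grip_width: 0.0869
```

Call:
apply_moves --pt "0 0 0 0 0 1.1 0.6" --pt "0 0 0 0 0 1.1 0.6"

```text
time: 1.15
position: [0.4461, 0.3157, 0.2202]
tool_rot: [0.727, 0.687, -0.0, -0.0]
ft_force: [-0.3, -0.1, 0.5]
grip_width: 0.0801
```

Run:
```python
from h import *
print(robot.get_obs()['position'])
im=snap('wrist','w1.png')
c=cam('wrist');print(c['origin'],Rm(c).round(3).tolist())
for y in(.225,.351):print(proj(c,(.443,y,.121)))
```

```text
[0.44605099 0.31565485 0.22018928]
[0.44903437 0.38853663 0.36311624] [[0.998, -0.053, -0.015], [-0.055, -0.962, -0.267], [-0.001, 0.268, -0.963]]
[[259.85991001 283.3834692 ]]
[[252.61232153 161.68267523]]
```

View pics/w1.png

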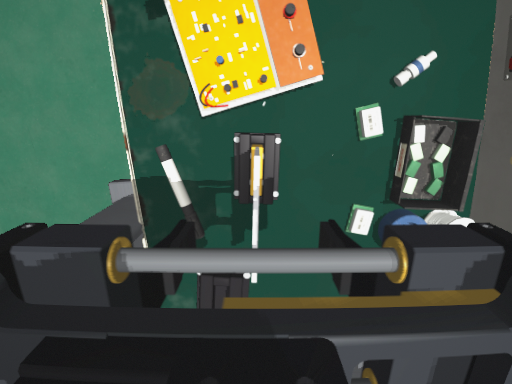

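The wrist view shows the plate's top edge as a white strip near column 255, down to (254,282). The brass foot is at (257,170) in the small rack. I'll measure the strip.

Run:
```python
from h import *
im=cv2.imread('pics/w1.png').astype(int);c=cam('wrist')
for r in list(range(140,246,8))+[274,276,278,280,282,284]:
    row=im[r,235:280]; m=np.where((row.min(1)>150)&(np.ptp(row,axis=1)<40))[0]
    if len(m): 
        a,b=m[0]+235,m[-1]+235; print(r,a,b,onplane(c,[((a+b)/2,r)],.121).round(4))
    else: print(r,'-')
```

```text
140 235 279 [[0.448 0.37  0.121]]
148 -
156 254 259 [[0.4468 0.3559 0.121 ]]
164 254 259 [[0.4464 0.3487 0.121 ]]
172 254 259 [[0.446  0.3414 0.121 ]]
180 254 258 [[0.4451 0.334  0.121 ]]
188 253 258 [[0.4442 0.3264 0.121 ]]
196 253 277 [[0.4526 0.3183 0.121 ]]
204 253 258 [[0.4433 0.311  0.121 ]]
212 253 257 [[0.4424 0.3031 0.121 ]]
220 253 257 [[0.442 0.295 0.121]]
228 252 257 [[0.441  0.2868 0.121 ]]
236 252 257 [[0.4405 0.2784 0.121 ]]
244 252 256 [[0.4396 0.2699 0.121 ]]
274 243 256 [[0.433  0.2366 0.121 ]]
276 243 256 [[0.4329 0.2343 0.121 ]]
278 245 256 [[0.4338 0.2319 0.121 ]]
280 251 256 [[0.4367 0.2294 0.121 ]]
282 252 255 [[0.4366 0.227  0.121 ]]
284 -
```

Run:
```python
from h import *
delta((.4435,.3165,.127),85.6)
```

```text
shift cm [-0.02 -0.15  9.33] rot deg [-0.07 -0.    1.29]
```

Call:
apply_moves --pt "0 -0.15 3 0 0 1.3 0.6" --pt "0 -0.15 6 0 0 1.3 0.6" --pt "0 -0.15 8.5 0 0 1.3 0.6" --pt "0 -0.15 9.3 0 0 1.3 0.6" --pt "0 -0.15 9.3 0 0 1.3 0.6"

```text
time: 1.62
position: [0.4411, 0.3175, 0.1256]
tool_rot: [0.733, 0.681, -0.003, -0.001]
ft_force: [0.3, 0.4, -0.1]
grip_width: 0.0534
```

Call:
apply_moves --pt "0 0 0 0 0 0 0" --pt "0 0 0 0 0 0 0" --pt "0 0 0 0 0 0 0" --pt "0 0 0 0 0 0 0" --pt "0 0 0 0 0 0 0" --newtons 35

```text
time: 2.03
position: [0.4442, 0.3174, 0.1286]
tool_rot: [0.734, 0.68, 0.001, 0.0]
ft_force: [0.8, 0.5, 0.3]
grip_width: 0.0268
```

Call:
apply_moves --pt "0 0 0 0 0 0 0" --pt "0 0 0 0 0 0 0" --pt "0 0 0 0 0 0 0"

```text
time: 2.28
position: [0.4437, 0.3171, 0.1277]
tool_rot: [0.734, 0.68, 0.0, 0.0]
ft_force: [0.3, -0.0, 0.3]
grip_width: 0.0068
```

Call:
apply_moves --pt "0 0 0 0 0 0 0" --pt "0 0 0 0 0 0 0" --pt "0 0 -1 0 0 0 0" --pt "0 0 -2 0 0 0 0" --pt "0 0 -2 0 0 0 0"

```text
time: 2.7
position: [0.4445, 0.3176, 0.1495]
tool_rot: [0.734, 0.68, 0.001, 0.0]
ft_force: [0.7, 0.5, -3.0]
grip_width: 0.0048
```

Call:
apply_moves --pt "0 0 -2 0 0 0 0" --pt "0 0 -4 0 0 0 0" --pt "0 0 -7 0 0 0 0" --pt "0 0 -9 0 0 0 0" --pt "0 0 -9 0 0 0 0"

```text
time: 3.12
position: [0.4458, 0.3184, 0.242]
tool_rot: [0.733, 0.68, 0.004, 0.001]
ft_force: [1.2, -0.6, -2.4]
grip_width: 0.0049
```

Run:
```python
from h import *
o=robot.get_obs();print(o['position'],o['ft_force'],o['moment'],o['grip_width'])
delta((.49,-.0314,.255),90)
```

```text
[0.4458134  0.31838542 0.24202313] [ 1.21345482 -0.58969607 -2.37665233] [-0.13366857 -0.15674317 -0.03613028] 0.004894549770257548
shift cm [-34.53   7.08  -1.4 ] rot deg [ 0.47 -0.25 -4.36]
```

Call:
apply_moves --pt "-3.5 0.7 -1.5 0 0 -0.9 0" --pt "-7 1.4 -3 0 0 -1.8 0" --pt "-10.5 2.1 -4.5 0 0 -2.7 0" --pt "-14 2.8 -6 0 0 -3.6 0" --pt "-17.5 3.5 -6 0 0 -4.4 0"

```text
time: 3.53
position: [0.4658, 0.1388, 0.2992]
tool_rot: [0.706, 0.708, 0.001, 0.001]
ft_force: [1.9, 1.0, -2.5]
grip_width: 0.0046
```

Call:
apply_moves --pt "-3.5 0.4 0 0 0 0 0" --pt "-7 0.7 0 0 0 0 0" --pt "-10.5 1 0 0 0 0 0" --pt "-14 1.4 0 0 0 0 0" --pt "-17 1.6 0 0 0 0 0"

```text
time: 3.95
position: [0.4805, -0.032, 0.2964]
tool_rot: [0.707, 0.707, -0.001, -0.001]
ft_force: [0.9, 0.4, -1.9]
grip_width: 0.0047
```

Run:
```python
from h import *
o=robot.get_obs();print(o['position'],o['ft_force'],o['moment'],o['grip_width'],R.from_quat(o['tool_rot']).as_matrix().round(3).tolist())
s=cam('scene');print(onplane(s,[(345,322),(290,345),(335,370)],.08))
a=snap('scene','s2.png');w=snap('wrist','w2.png')
print(robot.get_obs()['position'])
x=cv2.resize(a[130:330,300:440,::-1],None,fx=3,fy=3,interpolation=cv2.INTER_CUBIC)
cv2.imwrite('pics/s2c.png',x)
```

```text
[ 0.48045293 -0.03198402  0.29639968] [ 0.91316563  0.42502072 -1.89902676] [-0.06863077 -0.04690516 -0.02199098] 0.004668557721329712 [[0.0, 1.0, -0.002], [1.0, -0.0, 0.0], [0.0, -0.002, -1.0]]
[[ 0.43727481 -0.04535734  0.08      ]
 [ 0.33494091 -0.01592487  0.08      ]
 [ 0.35758165 -0.09019308  0.08      ]]
[ 0.48146219 -0.03414755  0.29648317]
```

View pics/s2c.png

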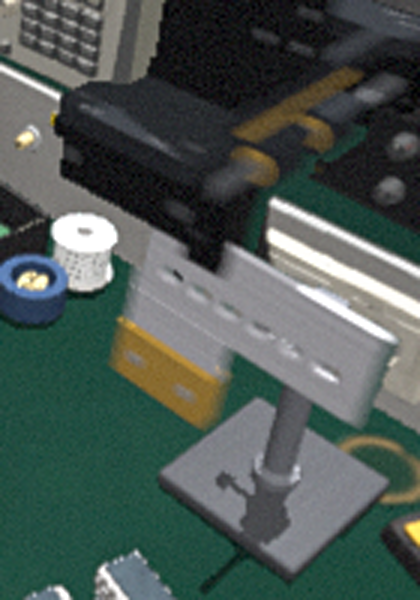

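View pics/w2.png

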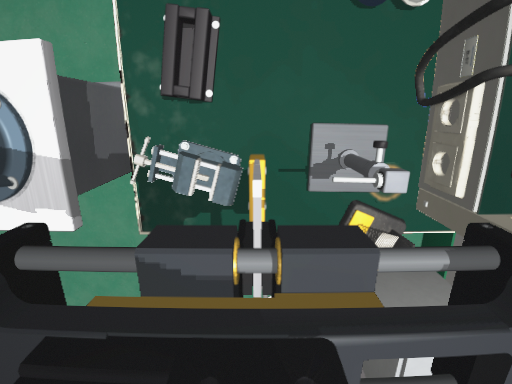

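The crop shows the plate held level, foot towards +y, with the stand behind it. The wrist view shows the pin from tip (335,181) to collar (378,180), and the bar's +y end near (258,155). I'll triangulate the pin and the plate's end.

Run:
```python
from h import *
o=robot.get_obs();print(o['position'],o['joint_velocities'].round(3))
w=snap('wrist','w3.png')
c=cam('wrist');s=cam('scene');print(c['origin'])
g=w.astype(int)
br=(g.min(2)>150)&(np.ptp(g,axis=2)<40)
for r in range(172,194,1):
    m=np.where(br[r,315:400])[0]
    if len(m): print('pin',r,m[0]+315,m[-1]+315,len(m))
for r in range(148,222,4):
    m=np.where(br[r,245:275])[0]
    if len(m): print('edge',r,m[0]+245,m[-1]+245)
for r in range(150,166): print(r,g[r,254:263].sum(1)//3, g[r,258])
for r in range(176,187): print(r,(g[r,328:342].sum(1)//3), g[r,355].sum()//3)
```

```text
[ 0.48146219 -0.03414755  0.29648317] [ 0.068 -0.01   0.028  0.076  0.033  0.045]
[0.48110779 0.04013615 0.43926545]
pin 174 386 399 14
pin 175 386 399 14
pin 176 377 399 17
pin 177 377 399 19
pin 178 377 399 19
pin 179 333 399 41
pin 180 333 399 61
pin 181 333 399 63
pin 182 333 399 63
pin 183 333 399 63
pin 184 333 399 62
pin 185 334 399 60
pin 186 378 399 19
pin 187 377 399 20
pin 188 377 399 20
pin 189 377 399 19
pin 190 384 399 16
pin 191 384 399 16
pin 192 384 399 16
pin 193 384 399 16
edge 168 266 266
edge 180 253 260
edge 184 253 261
edge 188 253 261
edge 192 253 261
edge 196 253 261
edge 200 253 260
edge 204 253 260
edge 208 253 260
edge 212 253 260
edge 216 253 260
edge 220 253 260
150 [58 58 58 58 58 59 58 58 58] [34 78 64]
151 [62 62 63 62 63 62 62 63 62] [45 80 64]
152 [78 78 79 79 79 79 79 79 79] [91 92 56]
153 [93 94 94 95 94 95 95 94 95] [134 106  43]
154 [94 95 95 96 95 96 95 96 97] [135 107  43]
155 [96 96 96 95 95 96 96 96 96] [136 108  43]
156 [95 97 98 98 98 97 94 94 94] [135 109  51]
157 [108 113 116 118 119 112 110 111 111] [140 123  94]
158 [161 145 138 139 14
[... 450 characters left out ...]
147 148 148 149 148 148 148 148 147] 146
177 [ 89  90 136 140 139 149 150 149 149 149 148 148 149 148] 146
178 [ 89  94 146 149 148 150 152 151 151 151 151 151 150 150] 147
179 [ 95 125 147 147 134 158 175 174 173 172 171 170 169 167] 154
180 [128 146 148 141 127 190 222 223 222 222 221 220 219 219] 203
181 [149 148 148 134 138 205 241 241 241 241 241 241 241 241] 238
182 [149 149 149 127 136 210 243 243 243 243 243 243 243 244] 244
183 [148 148 148 130 127 208 236 237 237 237 238 238 238 239] 243
184 [145 146 146 145 123 179 204 207 207 209 210 211 212 212] 223
185 [145 145 145 144 136 147 156 157 158 158 159 160 160 160] 172
186 [145 145 144 145 145 144 145 145 145 145 145 144 144 145] 143
```

Run:
```python
from h import *
w=cv2.imread('pics/w3.png').astype(int);a=cv2.imread('pics/scene0.png').astype(int)
print([(r,w[r,256:259].sum()//9) for r in range(164,184)])
print('scene tip');
for r in range(242,253): print(r,a[r,382:410].sum(1)//3)
c=cam('wrist');s=cam('scene');o=robot.get_obs()['position'];print(o)
for uv in((386.5,248.5),(387.3,248.4)):print(tri(s,[uv],c,[(332.8,182.3)]))
for z in(.15,.16,.165,.17,.175,.18): print(z,onplane(c,[(332.8,182.3),(376,182.5)],z).round(4).tolist())
for r in (176,178,180): print(r,onplane(c,[(257,r)],o[2]-.006))
```

```text
[(164, np.int64(140)), (165, np.int64(140)), (166, np.int64(138)), (167, np.int64(139)), (168, np.int64(140)), (169, np.int64(140)), (170, np.int64(140)), (171, np.int64(140)), (172, np.int64(141)), (173, np.int64(139)), (174, np.int64(138)), (175, np.int64(138)), (176, np.int64(139)), (177, np.int64(140)), (178, np.int64(138)), (179, np.int64(142)), (180, np.int64(213)), (181, np.int64(247)), (182, np.int64(247)), (183, np.int64(247))]
scene tip
242 [103  81  30  23  21  42 128 239 255 255 219 208 251 254 239 207 165 147
 122 109 112 119 123 108  95  89  84 111]
243 [ 61  43  21  19  15  40  98 155 215 244 246 252 249 233 187 165 188 179
 147  98 112 121 135 134 128 109 110 143]
244 [ 46  36  36  30  16  15  53 122 210 250 254 245 218 173 165 191 169 113
 100 102 113 125 130 135 133 134 154 148]
245 [ 39  34  40  37  52  69 133 215 253 254 240 195 160 190 206 176 116 102
  92 107 121 126 134 130 133 155 190 159]
246 [ 31  35  40  57 112 180 242 255 251 231 171 122 145 178 141 115 105 105
 102 118 123 130 134 129 130 154 186 191]
247 [ 53  57  46  81 184 255 255 248 214 151  84  57  
[... 601 characters left out ...]
1 90 86 89 94 86
 88 89 86 90]
[ 0.48065153 -0.03180658  0.29634361]
(array([ 0.5612454 , -0.02576812,  0.16111014]), np.float64(0.0013790164267511104))
(array([ 0.56170396, -0.02626483,  0.16126302]), np.float64(0.0027536513761260498))
0.15 [[0.5639, -0.0278, 0.15], [0.6123, -0.0282, 0.15]]
0.16 [[0.5611, -0.0255, 0.16], [0.6077, -0.0258, 0.16]]
0.165 [[0.5596, -0.0243, 0.165], [0.6055, -0.0247, 0.165]]
0.17 [[0.5582, -0.0231, 0.17], [0.6032, -0.0235, 0.17]]
0.175 [[0.5568, -0.022, 0.175], [0.6009, -0.0223, 0.175]]
0.18 [[0.5553, -0.0208, 0.18], [0.5987, -0.0211, 0.18]]
176 [[0.48080439 0.00891784 0.29034361]]
178 [[0.48079931 0.00777092 0.29034361]]
180 [[0.4807942  0.00661951 0.29034361]]
```

Call:
apply_moves --pt "2.7 0 0 0 0 0 0" --pt "5.4 2 1 0 0 0 0" --pt "5.4 5 2 0 0 0 0" --pt "5.4 8 3 0 0 0 0" --pt "5.4 9.4 4.4 0 0 0 0"

```text
time: 4.52
position: [0.5788, 0.0259, 0.2532]
tool_rot: [0.706, 0.708, 0.002, 0.002]
ft_force: [1.2, 0.0, -1.8]
grip_width: 0.0048
```

Call:
apply_moves --pt "0 0 0 0 0 0 0" --pt "0 0 0 0 0 0 0" --pt "0 0 0 0 0 0 0" --pt "0 0 0 0 0 0 0"

```text
time: 4.85
position: [0.574, 0.0247, 0.2537]
tool_rot: [0.707, 0.707, -0.0, -0.001]
ft_force: [0.8, -0.4, -2.5]
grip_width: 0.0049
```

Run:
```python
from h import *
o=robot.get_obs();print(o['position'],o['ft_force'],o['moment'],o['joint_velocities'].round(3))
w=snap('wrist','w4.png');c=cam('wrist');print(robot.get_obs()['position'],c['origin'],o['tool_rot'])
print(proj(c,[(.561,-.026,.162),(.605,-.026,.162),(.575,.06,.246)]))
```

```text
[0.5739869  0.02471561 0.25370624] [ 0.77140937 -0.36302038 -2.53053225] [-0.07288833  0.13456608  0.01627074] [-0.005 -0.011 -0.008  0.    -0.005  0.   ]
[0.57426654 0.02448625 0.25404734] [0.57407099 0.09651202 0.39692632] [ 7.06736336e-01  7.07476792e-01 -2.64166393e-04 -5.19449641e-04]
[[243.09670751 250.71983456]
 [288.91972485 250.68127327]
 [258.33811533 184.14554627]]
```

View pics/w4.png

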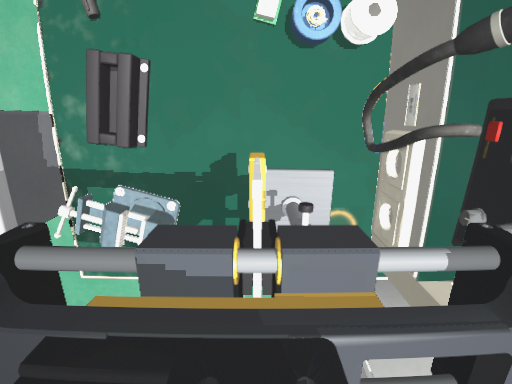

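The gripper hides the pin in this view (7 pictures so far). Next I'll feel for the pin's height with the bar's lower edge.

Call:
apply_moves --pt "0 0 0.5 0 0 0 0" --pt "0 0 1 0 0 0 0" --pt "0 0 1.2 0 0 0 0" --pt "0 0 1.2 0 0 0 0" --pt "0 0 1.2 0 0 0 0"

```text
time: 5.32
position: [0.575, 0.0239, 0.2413]
tool_rot: [0.707, 0.707, -0.0, -0.0]
ft_force: [0.3, 0.4, -3.0]
grip_width: 0.0047
```

Call:
apply_moves --pt "0 0 0.1 0 0 0 0" --pt "0 0 0.2 0 0 0 0" --pt "0 0 0.3 0 0 0 0" --pt "0 0 0.3 0 0 0 0"

```text
time: 5.65
position: [0.5751, 0.024, 0.2383]
tool_rot: [0.707, 0.707, -0.0, -0.0]
ft_force: [-0.4, 0.1, -1.8]
grip_width: 0.0045
```

Call:
apply_moves --pt "0 0 0.1 0 0 0 0" --pt "0 0 0.2 0 0 0 0" --pt "0 0 0.3 0 0 0 0" --pt "0 0 0.3 0 0 0 0"

```text
time: 5.98
position: [0.5751, 0.024, 0.2353]
tool_rot: [0.707, 0.707, -0.0, -0.0]
ft_force: [-0.1, 0.7, -2.9]
grip_width: 0.0046
```

Call:
apply_moves --pt "0 0 0.1 0 0 0 0" --pt "0 0 0.2 0 0 0 0" --pt "0 0 0.2 0 0 0 0"

```text
time: 6.23
position: [0.5751, 0.024, 0.2333]
tool_rot: [0.707, 0.707, -0.0, -0.0]
ft_force: [0.1, 0.1, -2.6]
grip_width: 0.0045
```

Call:
apply_moves --pt "0 0 0.1 0 0 0 0" --pt "0 0 0.2 0 0 0 0" --pt "0 0 0.2 0 0 0 0"

```text
time: 6.48
position: [0.5751, 0.024, 0.2313]
tool_rot: [0.707, 0.707, -0.0, -0.0]
ft_force: [0.1, -0.0, -2.9]
grip_width: 0.0046
```

Call:
apply_moves --pt "0 0 0.1 0 0 0 0" --pt "0 0 0.2 0 0 0 0" --pt "0 0 0.2 0 0 0 0"

```text
time: 6.73
position: [0.5751, 0.024, 0.2293]
tool_rot: [0.707, 0.707, -0.0, -0.0]
ft_force: [-0.3, 0.5, -4.2]
grip_width: 0.0046
```

Run:
```python
from h import *
o=robot.get_obs();print(o['position'],o['ft_force'],o['moment'])
```

```text
[0.57507771 0.02400284 0.22931351] [-0.27678119  0.50857276 -4.23994268] [-0.07632483  0.08218955  0.03132604]
```

Call:
apply_moves --pt "0 0 0.1 0 0 0 0" --pt "0 0 0.15 0 0 0 0" --pt "0 0 0.15 0 0 0 0"

```text
time: 6.98
position: [0.5751, 0.024, 0.2279]
tool_rot: [0.707, 0.707, -0.0, -0.0]
ft_force: [0.3, 0.7, -2.2]
grip_width: 0.0048
```

Call:
apply_moves --pt "0 0 0.1 0 0 0 0" --pt "0 0 0.15 0 0 0 0" --pt "0 0 0.15 0 0 0 0"

```text
time: 7.23
position: [0.5753, 0.024, 0.2266]
tool_rot: [0.707, 0.707, 0.0, 0.0]
ft_force: [0.1, 0.9, -1.5]
grip_width: 0.0048
```

Run:
```python
from h import *
o=robot.get_obs();print(o['position'],o['ft_force'],o['moment'])
```

```text
[0.57530205 0.02404076 0.22657467] [ 0.10540918  0.94432157 -1.5209638 ] [-0.06007176  0.09104784 -0.04115483]
```

Call:
apply_moves --pt "0 0 0.1 0 0 0 0" --pt "0 0 0.15 0 0 0 0" --pt "0 0 0.15 0 0 0 0"

```text
time: 7.48
position: [0.5754, 0.0241, 0.2253]
tool_rot: [0.707, 0.707, 0.0, 0.0]
ft_force: [-0.6, 0.5, -0.4]
grip_width: 0.0048
```

Run:
```python
from h import *
o=robot.get_obs();print(o['position'],o['ft_force'],o['moment'])
```

```text
[0.57541796 0.02408303 0.22532026] [-0.5623191   0.50835268 -0.44752337] [-0.07941744  0.04147786 -0.00892688]
```

Call:
apply_moves --pt "0 0 0.1 0 0 0 0" --pt "0 0 0.15 0 0 0 0" --pt "0 0 0.15 0 0 0 0"

```text
time: 7.73
position: [0.5755, 0.0242, 0.224]
tool_rot: [0.707, 0.707, 0.0, 0.0]
ft_force: [0.2, 0.7, 2.2]
grip_width: 0.005
```

Run:
```python
from h import *
o=robot.get_obs();print(o['position'],o['ft_force'],o['moment'])
```

```text
[0.57551229 0.02416114 0.22396111] [0.17625507 0.69771713 2.23405162] [-0.03270145  0.14312754 -0.07777231]
```

Contact begins at TCP z of about 0.2275, which puts the pin axis at about 0.163 and agrees with the triangulated 0.161–0.162. I'll back out and take a fresh wrist view for the sideways fix.

Call:
apply_moves --pt "0 0 -0.8 0 0 0 0" --pt "0 0 -1.5 0 0 0 0" --pt "0 -3 -1.5 0 0 0 0" --pt "-2 -5.5 -1.5 0 0 0 0" --pt "-5 -5.5 -1.5 0 0 0 0"

```text
time: 8.15
position: [0.5128, -0.023, 0.2378]
tool_rot: [0.705, 0.709, -0.003, -0.005]
ft_force: [-0.9, -0.5, -4.2]
grip_width: 0.0048
```

Call:
apply_moves --pt "-2.9 0 1.5 0 0 0 0" --pt "-2.9 0 3.4 0 0 0 0" --pt "-2.9 0 3.4 0 0 0 0" --pt "-2.9 0 3.4 0 0 0 0" --pt "-2.9 0 3.4 0 0 0 0"

```text
time: 8.57
position: [0.5204, -0.0546, 0.2051]
tool_rot: [0.707, 0.707, 0.0, 0.0]
ft_force: [0.1, 0.5, -1.7]
grip_width: 0.0046
```

Call:
apply_moves --pt "0 0 0 0 0 0 0" --pt "0 0 0 0 0 0 0" --pt "0 0 0 0 0 0 0" --pt "0 0 0 0 0 0 0"

```text
time: 8.9
position: [0.5205, -0.0546, 0.2051]
tool_rot: [0.707, 0.708, 0.0, 0.0]
ft_force: [0.9, -0.2, -3.5]
grip_width: 0.0047
```

Run:
```python
from h import *
o=robot.get_obs();print(o['position'],o['ft_force'],o['moment'],o['tool_rot'])
w=snap('wrist','w5.png');c=cam('wrist');a=snap('scene','s5.png');print(robot.get_obs()['position'])
x=cv2.resize(a[190:330,300:440,::-1],(560,560),interpolation=cv2.INTER_CUBIC)
cv2.imwrite('pics/s5c.png',x)
np.savez('w5.npz',**c)
tp=proj(c,[(.561,-.025,.163),(.605,-.025,.163)]);print(tp)
```

```text
[ 0.52050967 -0.05461178  0.20505672] [ 0.88536264 -0.16164532 -3.48623949] [-0.07928353  0.00911607 -0.03024579] [7.06622911e-01 7.07590170e-01 1.89740845e-04 4.20071994e-04]
[ 0.52036742 -0.05478132  0.20483578]
[[314.80240615 180.89244541]
 [376.50188597 181.00742131]]
```

View pics/w5.png

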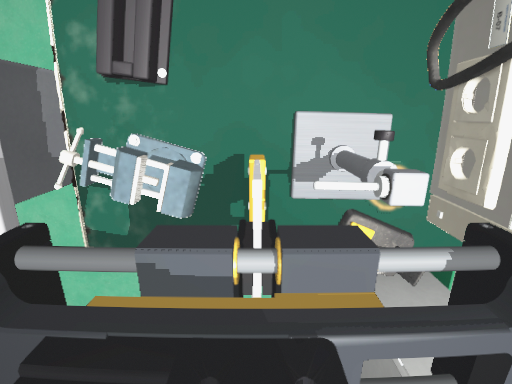

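View pics/s5c.png

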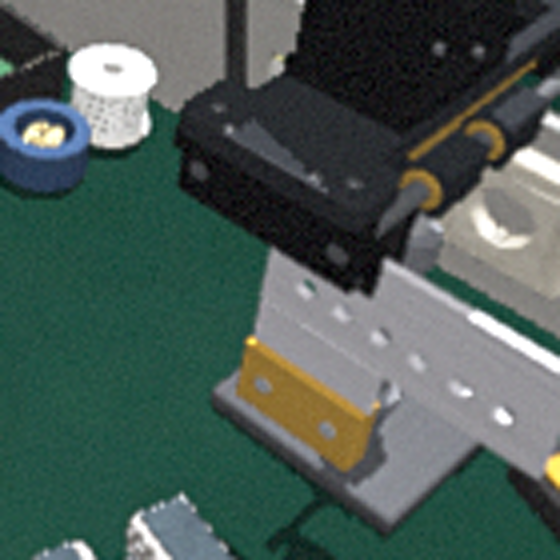

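The wrist view shows the pin clearly, from tip (315,186) to collar (380,186), and the bar's +y corner near (257,180). The scene crop shows the plate upright in the fingers, its holes in a line parallel to the bar. I'll work out the relative offset.

Run:
```python
from h import *
c=dict(np.load('w5.npz'));w=cv2.imread('pics/w5.png').astype(int);g=w.sum(2)//3
for col in(320,330,345,360,370): print(col,[(r,int(g[r,col])) for r in range(178,194)])
print([int(v) for v in g[185,306:324]],[int(v) for v in g[186,374:390]], [int(v) for v in g[180,370:392]])
print([(r,int(g[r,255:259].mean())) for r in range(174,186)])
for r in (184.5,185,185.5,186,186.5):
  for z in(.158,.163,.168): print(r,z,onplane(c,[(314,r),(378,r)],z).round(4).tolist())
print(onplane(c,[(257,179.6)],.2049-.0067))
print('foot',onplane(c,[(296,112),(389,114),(293,198)],.012))
```

```text
320 [(178, 214), (179, 216), (180, 210), (181, 218), (182, 247), (183, 247), (184, 247), (185, 247), (186, 247), (187, 247), (188, 247), (189, 221), (190, 208), (191, 205), (192, 205), (193, 207)]
330 [(178, 213), (179, 216), (180, 211), (181, 212), (182, 245), (183, 247), (184, 247), (185, 247), (186, 247), (187, 247), (188, 247), (189, 236), (190, 208), (191, 205), (192, 204), (193, 206)]
345 [(178, 213), (179, 213), (180, 210), (181, 213), (182, 234), (183, 247), (184, 247), (185, 247), (186, 247), (187, 247), (188, 247), (189, 244), (190, 205), (191, 208), (192, 204), (193, 206)]
360 [(178, 132), (179, 153), (180, 175), (181, 196), (182, 211), (183, 246), (184, 247), (185, 247), (186, 247), (187, 247), (188, 247), (189, 247), (190, 214), (191, 208), (192, 206), (193, 207)]
370 [(178, 182), (179, 182), (180, 182), (181, 180), (182, 186), (183, 245), (184, 247), (185, 247), (186, 247), (187, 247), (188, 247), (189, 247), (190, 218), (191, 209), (192, 207), (193, 208)]
[213, 213, 213, 213, 214, 214, 214, 156, 224, 243, 247, 247, 247, 247, 247, 247, 247, 247] [247, 247, 247, 247, 235
[... 733 characters left out ...]
[0.6088, -0.0295, 0.158]]
185.5 0.163 [[0.5606, -0.0283, 0.163], [0.6065, -0.0283, 0.163]]
185.5 0.168 [[0.5595, -0.0271, 0.168], [0.6041, -0.027, 0.168]]
186 0.158 [[0.5617, -0.0299, 0.158], [0.6089, -0.0299, 0.158]]
186 0.163 [[0.5606, -0.0287, 0.163], [0.6065, -0.0286, 0.163]]
186 0.168 [[0.5595, -0.0274, 0.168], [0.6042, -0.0274, 0.168]]
186.5 0.158 [[0.5618, -0.0303, 0.158], [0.6089, -0.0303, 0.158]]
186.5 0.163 [[0.5607, -0.0291, 0.163], [0.6066, -0.029, 0.163]]
186.5 0.168 [[0.5596, -0.0278, 0.168], [0.6042, -0.0277, 0.168]]
[[ 0.52037649 -0.01619838  0.1982    ]]
foot [[ 0.56728673  0.02477169  0.012     ]
 [ 0.68053827  0.02362973  0.012     ]
 [ 0.56738628 -0.08239577  0.012     ]]
```

Run:
```python
from h import *
s=cam('scene');a=robot.get_obs()['position']
print(a)
T=np.array([.5204,-.0548,.2049]);zt=T[2]-.0067
f=lambda y,z:(T[0]-.0025,T[1]+.0006+(y-27)/1000,zt+(z-115)/1000)
p=proj(s,[f(y,80) for y in(45,27,9,-9,-27,-45)]+[f(65,36),f(5,36),f(65,115),f(-65,60)])
print(((p-[300,190])*4+1.5).round(0).tolist())
im=cv2.imread('pics/s5.png')
# apparent holes: tri-free heights from scene on plane x=T0-2.5
for uv in((304,288),(342,314),(380,337),(417,362),(459,388),(502,415),(248,340),(370,412)):
    o,d=ray(s,[(300+(uv[0]-1.5)/4,190+(uv[1]-1.5)/4)]);t=(T[0]-.0025-o[0])/d[0,0];q=o+t*d[0];print(uv,((q-T)*1000).round(1))
```

```text
[ 0.52036742 -0.05478132  0.20483578]
[[309.0, 290.0], [346.0, 313.0], [384.0, 337.0], [423.0, 362.0], [464.0, 388.0], [506.0, 416.0], [255.0, 336.0], [371.0, 415.0], [284.0, 204.0], [542.0, 481.0]]
(304, 288) [ -2.5  21.2 -42.6]
(342, 314) [ -2.5   2.1 -43.4]
(380, 337) [ -2.5 -15.9 -42.8]
(417, 362) [ -2.5 -33.1 -43.4]
(459, 388) [ -2.5 -51.6 -43. ]
(502, 415) [ -2.5 -69.9 -42.8]
(248, 340) [ -2.5  41.4 -90.6]
(370, 412) [ -2.5 -20.7 -84.5]
```

Call:
apply_moves --pt "1.3 0 0.03 0 0 0 0" --pt "2.58 1.5 0.03 0 0 0 0" --pt "2.58 3.2 0.03 0 0 0 0" --pt "2.58 3.2 0.03 0 0 0 0" --pt "2.58 3.2 0.03 0 0 0 0"

```text
time: 9.42
position: [0.5526, -0.0284, 0.2042]
tool_rot: [0.707, 0.708, -0.0, -0.0]
ft_force: [-0.3, 0.8, -3.0]
grip_width: 0.0045
```

Call:
apply_moves --pt "0 0.2 0 0 0 0 0" --pt "0 0.4 0 0 0 0 0" --pt "0 0.6 0 0 0 0 0" --pt "0 0.6 0 0 0 0 0"

```text
time: 9.75
position: [0.5584, -0.0294, 0.2043]
tool_rot: [0.707, 0.707, 0.0, 0.0]
ft_force: [0.7, 0.5, -3.2]
grip_width: 0.0047
```

Call:
apply_moves --pt "0 0.2 0 0 0 0 0" --pt "0 0.3 0 0 0 0 0" --pt "0 0.3 0 0 0 0 0"

```text
time: 10.0
position: [0.5615, -0.0294, 0.2043]
tool_rot: [0.707, 0.707, 0.0, 0.0]
ft_force: [0.0, -0.2, -3.0]
grip_width: 0.0042
```

Call:
apply_moves --pt "0 0.2 0 0 0 0 0" --pt "0 0.3 0 0 0 0 0" --pt "0 0.3 0 0 0 0 0"

```text
time: 10.25
position: [0.5646, -0.0293, 0.2043]
tool_rot: [0.707, 0.707, 0.0, 0.0]
ft_force: [-0.3, 0.0, -3.0]
grip_width: 0.0048
```

Call:
apply_moves --pt "0 0.2 0 0 0 0 0" --pt "0 0.3 0 0 0 0 0" --pt "0 0.3 0 0 0 0 0"

```text
time: 10.5
position: [0.5676, -0.0292, 0.2043]
tool_rot: [0.707, 0.707, 0.0, 0.0]
ft_force: [0.5, 0.1, -2.7]
grip_width: 0.0046
```

The face is about 9 mm past the tip with no contact force, so the pin is inside the hole. Continuing along the pin.

Call:
apply_moves --pt "0 0.3 0 0 0 0 0" --pt "0 0.6 0 0 0 0 0" --pt "0 0.9 0 0 0 0 0" --pt "0 1.2 0 0 0 0 0" --pt "0 1.2 0 0 0 0 0"

```text
time: 10.92
position: [0.5803, -0.0293, 0.2043]
tool_rot: [0.707, 0.707, 0.0, 0.001]
ft_force: [-0.2, 0.0, -2.1]
grip_width: 0.0046
```

Call:
apply_moves --pt "0 0.3 0 0 0 0 0" --pt "0 0.6 0 0 0 0 0" --pt "0 0.9 0 0 0 0 0" --pt "0 1.2 0 0 0 0 0" --pt "0 1.2 0 0 0 0 0"

```text
time: 11.33
position: [0.5922, -0.0293, 0.2043]
tool_rot: [0.707, 0.707, 0.0, 0.001]
ft_force: [0.3, 0.4, -3.3]
grip_width: 0.0045
```

Call:
apply_moves --pt "0 0.2 0 0 0 0 0" --pt "0 0.4 0 0 0 0 0" --pt "0 0.6 0 0 0 0 0" --pt "0 0.6 0 0 0 0 0"

```text
time: 11.67
position: [0.5978, -0.0293, 0.2043]
tool_rot: [0.707, 0.707, 0.0, 0.0]
ft_force: [0.8, 0.3, -2.5]
grip_width: 0.0045
```

Call:
apply_moves --pt "0 0.1 0 0 0 0 0" --pt "0 0.2 0 0 0 0 0" --pt "0 0.2 0 0 0 0 0"

```text
time: 11.92
position: [0.5994, -0.0292, 0.2043]
tool_rot: [0.707, 0.707, 0.0, 0.0]
ft_force: [0.3, 0.6, -3.8]
grip_width: 0.0042
```

Call:
apply_moves --pt "0 0.1 0 0 0 0 0" --pt "0 0.2 0 0 0 0 0" --pt "0 0.2 0 0 0 0 0"

```text
time: 12.17
position: [0.6015, -0.0292, 0.2043]
tool_rot: [0.707, 0.707, 0.0, 0.0]
ft_force: [0.7, -0.2, -2.4]
grip_width: 0.0044
```

Call:
apply_moves --pt "0 0.1 0 0 0 0 0" --pt "0 0.2 0 0 0 0 0" --pt "0 0.2 0 0 0 0 0"

```text
time: 12.42
position: [0.6035, -0.0292, 0.2043]
tool_rot: [0.707, 0.707, 0.0, 0.0]
ft_force: [0.0, -0.7, -2.2]
grip_width: 0.0044
```

Call:
apply_moves --pt "0 0.1 0 0 0 0 0" --pt "0 0.15 0 0 0 0 0" --pt "0 0.15 0 0 0 0 0"

```text
time: 12.67
position: [0.6045, -0.0292, 0.2041]
tool_rot: [0.707, 0.707, -0.0, -0.0]
ft_force: [-1.7, 0.2, -2.3]
grip_width: 0.0045
```

Call:
apply_moves --pt "0 0.1 0 0 0 0 0" --pt "0 0.15 0 0 0 0 0" --pt "0 0.15 0 0 0 0 0"

```text
time: 12.92
position: [0.6054, -0.0292, 0.204]
tool_rot: [0.707, 0.707, -0.001, -0.001]
ft_force: [-2.4, 0.7, -1.9]
grip_width: 0.005
```

Call:
apply_moves --pt "0 0.1 0 0 0 0 0" --pt "0 0.15 0 0 0 0 0" --pt "0 0.15 0 0 0 0 0"

```text
time: 13.17
position: [0.6065, -0.0291, 0.2039]
tool_rot: [0.707, 0.707, -0.001, -0.001]
ft_force: [-3.9, -1.3, -0.8]
grip_width: 0.0048
```

Collar contact felt at x of about 0.604. I'll ease off the push and lower until the pin carries the weight.

Call:
apply_moves --pt "0 -0.1 0 0 0 0 0" --pt "0 -0.2 0 0 0 0 0" --pt "0 -0.2 0.1 0 0 0 0" --pt "0 -0.2 0.1 0 0 0 0"

```text
time: 13.5
position: [0.6058, -0.0291, 0.2033]
tool_rot: [0.707, 0.707, 0.0, 0.0]
ft_force: [-2.9, -0.2, -1.4]
grip_width: 0.0049
```

Call:
apply_moves --pt "0 0 0.05 0 0 0 0" --pt "0 0 0.1 0 0 0 0" --pt "0 0 0.1 0 0 0 0" --pt "0 0 0.1 0 0 0 0"

```text
time: 13.83
position: [0.6058, -0.0292, 0.2023]
tool_rot: [0.707, 0.707, 0.0, 0.0]
ft_force: [-3.0, -0.1, -1.3]
grip_width: 0.0044
```

Call:
apply_moves --pt "0 0 0.05 0 0 0 0" --pt "0 0 0.1 0 0 0 0" --pt "0 0 0.1 0 0 0 0" --pt "0 0 0.1 0 0 0 0"

```text
time: 14.17
position: [0.6057, -0.0292, 0.2012]
tool_rot: [0.707, 0.707, 0.0, -0.0]
ft_force: [-3.7, -0.1, -1.7]
grip_width: 0.0048
```

Call:
apply_moves --pt "0 -0.1 0.05 0 0 0 0" --pt "0 -0.1 0.1 0 0 0 0" --pt "0 -0.1 0.1 0 0 0 0" --pt "0 -0.1 0.1 0 0 0 0"

```text
time: 14.5
position: [0.6052, -0.0292, 0.2006]
tool_rot: [0.707, 0.707, 0.0, 0.0]
ft_force: [-1.3, 0.1, 0.3]
grip_width: 0.0048
```

Call:
apply_moves --pt "0 0 0.05 0 0 0 0" --pt "0 0 0.1 0 0 0 0" --pt "0 0 0.1 0 0 0 0" --pt "0 0 0.1 0 0 0 0"

```text
time: 14.83
position: [0.6051, -0.0292, 0.1996]
tool_rot: [0.707, 0.707, 0.0, 0.0]
ft_force: [-0.6, 0.4, 0.5]
grip_width: 0.0046
```

Run:
```python
from h import *
o=robot.get_obs();print(o['position'],o['ft_force'],o['moment'],o['tool_rot'])
```

```text
[ 0.60510947 -0.02921111  0.1996121 ] [-0.60126472  0.36083299  0.5374066 ] [ 0.03062803  0.48425787 -0.02272641] [7.06942377e-01 7.07270958e-01 3.13422375e-04 4.12085219e-04]
```

Call:
apply_moves --pt "0 0 0 0 0 0 0.15" --pt "0 0 0 0 0 0 0.3" --pt "0 0 0 0 0 0 0.3" --pt "0 0 0 0 0 0 0.3" --pt "0 0 0 0 0 0 0.3"

```text
time: 15.25
position: [0.6052, -0.0293, 0.1993]
tool_rot: [0.707, 0.707, 0.0, 0.0]
ft_force: [0.2, -0.1, -0.5]
grip_width: 0.0246
```

Run:
```python
from h import *
o=robot.get_obs();print(o['position'],o['ft_force'],o['grip_width'])
a=snap('scene','s6.png')
cv2.imwrite('pics/s6c.png',cv2.resize(a[190:330,320:460,::-1],(560,560),interpolation=cv2.INTER_CUBIC))
```

```text
[ 0.60516133 -0.02925659  0.19927698] [ 0.15424163 -0.08970393 -0.52442793] 0.024598095373218113
```

View pics/s6c.png

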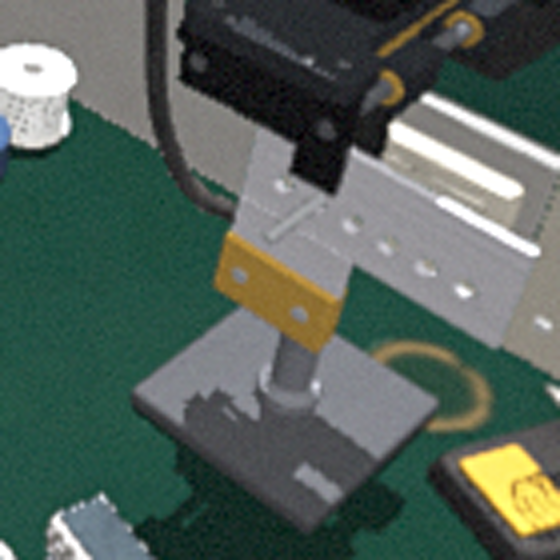

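The crop shows the pin sticking out through hole_5, from about (325,195) to (268,238), with the plate hanging level. Withdrawing straight up.

Call:
apply_moves --pt "0 0 -0.8 0 0 0 0.3" --pt "0 0 -2 0 0 0 0.3" --pt "0 0 -4 0 0 0 0.3" --pt "0 0 -6.5 0 0 0 0.3" --pt "0 0 -9 0 0 0 0.3"

```text
time: 15.72
position: [0.6045, -0.0291, 0.2903]
tool_rot: [0.707, 0.707, -0.0, -0.0]
ft_force: [0.6, 0.5, -0.9]
grip_width: 0.0262
```

Call:
apply_moves --pt "0 -2 0 0 0 0 0.3" --pt "0 -4 0 0 0 0 0.3" --pt "0 -4 0 0 0 0 0.3" --pt "0 -4 0 0 0 0 0.3" --pt "0 -4 0 0 0 0 0.3"

```text
time: 16.13
position: [0.5656, -0.0294, 0.2898]
tool_rot: [0.707, 0.707, 0.001, 0.001]
ft_force: [-0.2, 0.6, 0.9]
grip_width: 0.0262
```

Run:
```python
from h import *
o=robot.get_obs();print(o['time'],o['position'],o['ft_force'],o['joint_velocities'].round(3))
a=snap('scene','s7.png');w=snap('wrist','w7.png')
x=cv2.resize(a[190:330,320:440,::-1],(480,560),interpolation=cv2.INTER_CUBIC)
y=cv2.resize(w[100:240,230:430,::-1],(320,224));y=cv2.copyMakeBorder(y,0,336,0,0,cv2.BORDER_CONSTANT)
cv2.imwrite('pics/f.png',np.hstack([x,y]))
b=cv2.imread('pics/s6.png').astype(int)
print('change',np.abs(b[190:330,320:340].astype(int)-a[190:330,320:340,::-1]).mean())
```

```text
16.1333 [ 0.56564975 -0.02940438  0.28979953] [-0.1707706   0.55184473  0.88066992] [ 0.002  0.013 -0.011 -0.001  0.002 -0.002]
change 4.555952380952381
```

View pics/f.png

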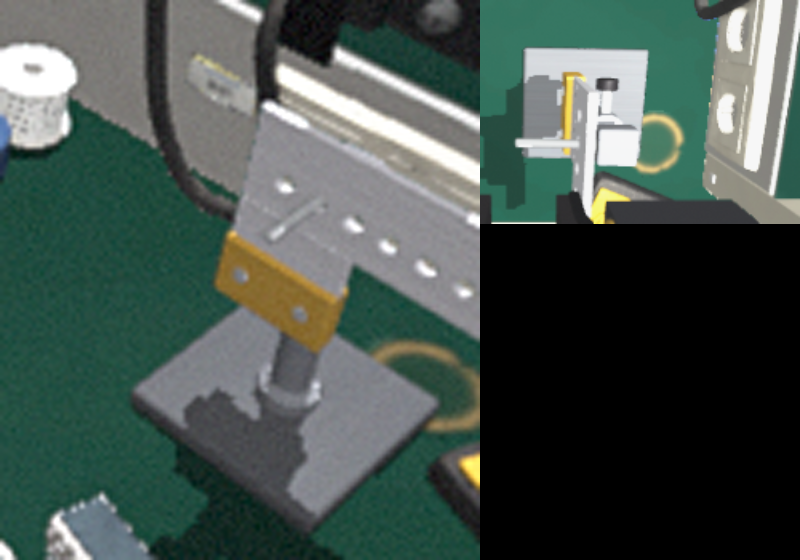

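The crop shows the gripper clear and the plate still on the pin through hole_5. In the wrist inset the pin's free end runs from (515,143) to (578,143). I'll measure level and gap numerically.

Run:
```python
from h import *
c=cam('wrist');s=cam('scene')
w=cv2.imread('pics/w7.png').astype(int).sum(2)//3
for r in (187,188,189,190,191): print(r,[int(v) for v in w[r,248:300]])
print(onplane(c,[(251.5,189)],.162))
for d in (39,40,41,42,43): print(d,proj(c,[onplane(c,[(251.5,189)],.162)[0]+[d/1000,0,0]]).round(1))
X=.6035
P=[]
for uv in((285,186),(354,224),(388,246),(427,267),(463,290)):
    o,d=ray(s,[(320+(uv[0]-1.5)/4,190+(uv[1]-1.5)/4)]);q=o+(X-o[0])/d[0,0]*d[0];P.append(q)
P=np.array(P);print((P*1000).round(1));k=np.polyfit(P[:,1],P[:,2],1);print('tilt deg',np.degrees(np.arctan(k[0])))
```

```text
187 [59, 59, 59, 74, 166, 213, 219, 219, 218, 217, 216, 216, 215, 214, 213, 212, 211, 210, 209, 207, 205, 203, 202, 201, 199, 199, 198, 196, 194, 193, 191, 190, 188, 180, 179, 184, 186, 186, 179, 173, 171, 170, 183, 170, 157, 155, 154, 154, 231, 246, 246, 246]
188 [58, 59, 59, 86, 187, 229, 234, 234, 233, 232, 232, 232, 232, 231, 231, 231, 230, 230, 230, 229, 228, 228, 227, 227, 227, 226, 226, 226, 225, 225, 224, 224, 223, 223, 222, 221, 221, 220, 219, 219, 218, 218, 217, 199, 168, 155, 155, 154, 231, 246, 246, 246]
189 [60, 60, 60, 86, 191, 230, 234, 234, 235, 234, 235, 235, 235, 236, 236, 236, 237, 237, 237, 237, 237, 236, 236, 236, 236, 236, 236, 236, 235, 235, 235, 235, 235, 235, 235, 235, 234, 234, 233, 233, 233, 233, 233, 216, 173, 155, 154, 154, 231, 246, 246, 246]
190 [60, 59, 59, 78, 185, 223, 237, 240, 240, 241, 241, 241, 241, 241, 236, 231, 231, 231, 232, 232, 233, 233, 233, 233, 233, 234, 234, 234, 234, 235, 235, 235, 235, 236, 236, 236, 236, 236, 236, 236, 236, 236, 237, 220, 175, 155, 154, 154, 234, 246, 246, 246]
191 [60, 59, 58, 59, 160, 196, 242, 246, 246, 247, 247, 247, 247, 247, 239, 215, 215, 215, 215, 216, 218, 218, 218, 219, 219, 219, 219, 218, 218, 218, 219, 220, 220, 219, 219, 220, 221, 221, 221, 221, 223, 223, 223, 207, 170, 155, 154, 154, 242, 246, 246, 246]
[[ 0.56036377 -0.02791052  0.162     ]]
39 [[289.3 189. ]]
40 [[290.2 189. ]]
41 [[291.2 189. ]]
42 [[292.2 189. ]]
43 [[293.1 189. ]]
[[603.5  -9.2 155.9]
 [603.5 -45.1 156.6]
 [603.5 -62.3 155.2]
 [603.5 -80.9 155.9]
 [603.5 -98.  154.6]]
tilt deg 0.7906352687346332
```

```bash
python3 -c "
from rig import robot
print(robot.get_obs()['ft_force']);print(robot.hand_in())"
```

```text
[-0.10283203  0.1152596  -1.05824903]
the job is handed in; nothing more can be done
None
```

The L-plate is hanging on the stand's pin by hole_5 (computed centre of mass at y = 26.3 mm), and the gripper has let go and moved clear. I handed it in after about 16 s of robot time; no verdict came back.

**How it went:** I gripped the bar above hole_5 and lifted it out of the small rack. I felt for the pin height with the bar's lower edge and got about 0.163 m. I measured the pin's sideways position with the wrist camera, then slid the plate on. It met the collar with about 4 N of push, after which I lowered its weight onto the pin and released.

**Last checks:**
- **Through the hole:** in the final pictures the pin sticks out through hole_5.
- **Level:** the line of holes tilts about 0.8°.
- **Fully home:** about 41–42 mm of pin is free, where 41 mm is expected against the collar.
- **Clear of the plate:** the wrist force was about zero, within noise, with the gripper raised and moved aside.
- **Force on the stand:** never above about 5 N by the wrist sensor.

**Disagreements:**
- **Pin position:** early camera estimates of the pin's sideways position ranged from y = −0.024 to −0.031. The −0.024 came from a picture taken while the arm was still moving. I used the still-arm value of −0.028, and the plate went on without contact.
- **Hole height:** the scene camera puts the holes at about 0.156 m, against 0.159 m expected. Both are inside the allowed band.

I did not measure the bystanders again. Nothing passed near them, and the solder reel and tin looked undisturbed in the later pictures.

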